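Prise open the turner's hinged box with the flat scraper

TASK

Prise open the turner's hinged wooden box: pick up the flat-bladed scraper, slide the end of its blade into the slot under the lid's overhanging front edge and lever the lid up until it stands open about 45 degrees or more. Then lay the scraper flat on the bench and let go. Keep the gripper itself off the box and its lid, and leave the gouge, bowl and mallet where they are.

Things in the scene. Friction and masses are not known exactly. Their poses are not given: they have to be found in the camera images.
- box: Low dark wooden box, fixed to the bench, 130 mm (x) by 160 mm (y), lid's underside 70 mm up. Origin: centre of its underside; x points from front to hinge, z up; the front faces the robot's right (-y) within 25 deg. The front wall (outer face x = -65 mm) is only 50 mm high: under the shut lid a slot 144 mm wide, 50 to 70 mm above the bench, runs along the front, free for 60 mm behind that face
- lid (a joint): Angle of the lid, rad: 0 shut, growing to 1.9 as the front edge rises; starts at 0 to 0.04. Plain wood, 8 mm thick with two lighter battens on top. It turns about a level axis along the box's y at box x = +65, z = 70 mm (small brass hinges). Stiff hinge: the lid stays where it is left; lifting takes about 2 N at 100 mm from the hinge
- lid_lip (a point): Middle of the lid's front edge, at its underside; it moves with the lid. Shut, it overhangs the front wall by 15 mm (box x = -80, z = 70 mm). Its x points to the hinge along the lid
- scraper_grip (a point): Scraper, a loose hand tool 220 mm long, 110 g, flat on the bench: wooden handle 110 mm long, 26 by 26 mm, flat sides; flat steel blade 110 mm long, 25 wide, 3 thick, at the handle's mid-height. This point: handle's centre line, 25 mm behind the blade's root, 13 mm above the bench. x points to the blade's end, z up; starts within 20 deg of the robot's left (+y)
- scraper_tip (a point): Centre of the end edge of the scraper's blade, 135 mm along x from scraper_grip; same axes
- scraper: The scraper as a whole; origin on its underside where handle and blade meet (25 mm forward of scraper_grip, 13 mm lower); same axes
- gouge_mid (a point): Gouge, a bystander: the same handle but a round steel shaft 12 mm thick, 106 mm long; it lies beside the scraper, roughly parallel, at least 110 mm away; either may be the nearer to the robot. This point: its centre line where handle and shaft meet, 13 mm above the bench
- bowl: Small turned wooden bowl, a bystander, 100 mm across, 50 mm high; origin at the centre of its underside
- mallet: Turned wooden mallet, a bystander, standing on its head: 72 mm across, 200 mm high; origin at the centre of its underside

How it is judged:
On the way, in this order (a step that is already met when the one before it is completed fails the run):
1. the end of the scraper's blade is in the slot under the lid, at least past its front edge, while the lid is still down (x of scraper_tip in the frame of box between -0.078 and 0.06 m and y of scraper_tip in the frame of box between -0.08 and 0.08 m and z of scraper_tip in the frame of box between 0.03 and 0.078 m and value of joint lid below 0.2 rad), for 0.05 s.
2. the lid is levered up to 0.6 rad or more (value of joint lid above 0.6 rad), for 0.2 s.
At the end, for the whole second after the job is handed in: The lid stands still, open by 0.6 rad (35 degrees) or more; the scraper lies flat and still on the bench (handle point and blade end both less than 30 mm above it) (value of joint lid above 0.6 rad and velocity of joint lid between -0.05 and 0.05 rad/s and height (world z) of each of scraper_grip, scraper_tip below 0.03 m and linear speed of scraper below 0.03 m/s); the robot touches nothing.
It fails at once if the robot's fingers or arm push on the box or its lid (over 0.8 N) (contact force between any of the fingers, the arm and box above 0.8 N).
It fails at once if a bystander (gouge, bowl or mallet) is moved by more than 20 mm (distance of any of gouge_mid, bowl, mallet from where it was at the start of the episode above 0.02 m).
It also fails if it takes over 54 s, if anything falls off the work surface, if the arm or the gripper's body presses on something with over 40 N, if the wrist force passes 120 N, or if a joint passes its speed limit or range.

ROBOT

A 6-joint arm with a two-finger parallel gripper is mounted at the origin on the work surface. World frame = base frame: x ahead of the robot, y to its left, z up, the work surface at z = 0. Lengths are in m, angles in rad, forces in N, time in s.
With the tool pointing down it reaches from about 0.25 to 0.725 m from the base axis. Payload 4 kg.
Tool frame: the origin (TCP) lies midway between the tips of the shut fingers; the grasp point (between the pads) lies bot.tcp_to_grasp behind it (bot.tcp_to_grasp is the distance from the TCP to the grasp point, in m); z points along the fingers, y is the line along which they close (so a half turn about z gives the same grasp; the last joint's range is limited). The gripper opens to 85 mm and grips with 20 to 120 N. Pads are 22 mm wide; open, the fingers measure 114 mm over their backs; the gripper's body (76 mm by 85 mm) begins 54 mm behind the grasp point. The pads swing forward as they close: fully open they stand 13 mm farther back than shut.
Start: joints at [1.111, 0.241, 0.005, 1.335, 0, 1.571], TCP at [0.222, 0.448, 0.231] pointing down, gripper open.
Joint ranges: [-2.72, 2.72], [-1.05, 1.87], [-1.09, 1.28], [-1.99, 2.15], [-1.42, 1.44], [-3.14, 3.14]. Speed limits (rad/s): [2.79, 2.79, 3.14, 3.14, 3.14, 3.14].

INTERFACE

Orientations are given as a unit quaternion [x, y, z, w].
In Python, from workcell import readout, camera, bot gives the robot as it stands. The module is installed in compiled form; this text tells all that it offers.
- The arm moves only by the tool jog_arm, never from a script. Its argument "motion" is a list of rows, each an object of numbers: "x", "y", "z": the shift along the tool's x, y, z in mm; "spin": the turn about the tool's z in degrees; "fingers": the closure, from -1 (fully open) to 1 (shut). A call has 1 to 8 rows; each row is the pose to reach, as a shift and turn from the pose commanded when the call began, along the tool's axes at that moment; what a row does not reach only later rows make up. A row lasts 1/8 s, in which the tool goes at most 62.5 mm and 10.7 degrees, less where a joint would pass 70% of its speed; a pose out of reach is approached as far as the arm can. A call with a gripper value outside its range is refused whole. The fingers move at their own pace and stop on an object; the grip force is fixed at half the most. Time passes only in rows, so rows that repeat a pose let the fingers close. It gives the time, the measured TCP pose, the force, the opening and the grip force at its end, in the units of the state.
- readout.get_obs(): the state, without advancing time (a new reading comes with each control period).
- camera(name): name is "scene" or "top" or "wrist"; returns a dict with "pixels" (420x560x3 uint8, red, green, blue), "K" (3x3 intrinsics, pixels), "dist" ([k1, k2, p1, p2, k3] as OpenCV has them; the pictures are not rectified), "rvec" (rotation vector, rad) and "tvec" (3), from world to camera coordinates, as OpenCV has them. Camera axes: x right, y down, z forward; pixel columns grow to the right and rows downward; lengths in m; the calibration is good to about 2 mm. A picture is of the moment at which its call begins. There is no depth.
- bot.job_done(): hands the job in; it is judged then, once.
The state is a dict: "clock": time; "joint_pos": joint angles; "joint_vel": joint speeds; "tau": joint torques, N m; "eef_pos": TCP position; "tool_rot": TCP orientation; "ft_force": force on the tool from outside, world axes, zero at the start; "ft_torque": the same for the moment, N m; "grip_width": finger opening in m; "grasp_force": force on a finger pad.
Only numpy, scipy, OpenCV 4.12 (cv2) and the standard library are available. Lean on these libraries where they do the work, as an engineer would, in place of code of your own. Each camera call takes 0.05 s, during which the arm holds its last target. There are 200 camera calls.

## Working session

There is one attempt and no reset: what is moved stays moved. The work goes in short steps, Python scripts to look and compute and a tool call to move; the robot and the scene stay as the last step left them, time stands still between calls to the robot, and variables do not carry over. Pictures are saved under pics/ and viewed, at most 10 in all, crops included, and the job is handed in when it is done.

Besides the shell and the picture viewer there is one more tool, called after "Request:" in YAML: its name, and indented under it one key for each argument. jog_arm: Moves the arm, as the interface text tells. Its arguments: {"type":"object","properties":{"motion":{"type":"array"}},"required":["motion"]}

```bash
mkdir -p pics; cat > h.py <<'E'
import numpy as np, cv2
from workcell import readout, camera, bot
from scipy.spatial.transform import Rotation as R
def ray(c,uv):
    uv=np.array(uv,float).reshape(-1,1,2)
    n=cv2.undistortPoints(uv,c['K'],np.array(c['dist'])).reshape(-1,2)
    M=cv2.Rodrigues(np.array(c['rvec'],float))[0]; o=-M.T@np.array(c['tvec']).ravel()
    return o,(np.c_[n,np.ones(len(n))]@M)
def onz(c,uv,z):
    o,d=ray(c,uv); return o+d*((z-o[2])/d[:,2])[:,None]
def snap(name,f):
    c=camera(name); cv2.imwrite('pics/'+f,c['pixels'][:,:,::-1]); return c
E
python3 - <<'E'
from h import *
import pickle
cs={n:snap(n,n+'1.png') for n in('top','scene')}
pickle.dump(cs,open('c1.pkl','wb'))
for n in cs: print(n,ray(cs[n],[[280,210]]))
o=readout.get_obs();print(o['clock'],o['eef_pos'],o['tool_rot'],R.from_quat(o['tool_rot']).as_matrix().round(3),bot.tcp_to_grasp)
E
```

```text
top (array([0.44070556, 0.04737831, 1.23796832]), array([[ 0.1210782 ,  0.00609968, -0.99265883]]))
scene (array([ 1.40898594, -0.27653978,  0.73377859]), array([[-0.76013235,  0.26970909, -0.59139534]]))
0.1 [0.22162106 0.44756221 0.23048674] [ 2.27876806e-01  9.73689502e-01 -9.32027568e-04 -2.15622517e-04] [[-0.896  0.444 -0.001]
 [ 0.444  0.896 -0.002]
 [-0.    -0.002 -1.   ]] 0.0187
```

View pics/top1.png

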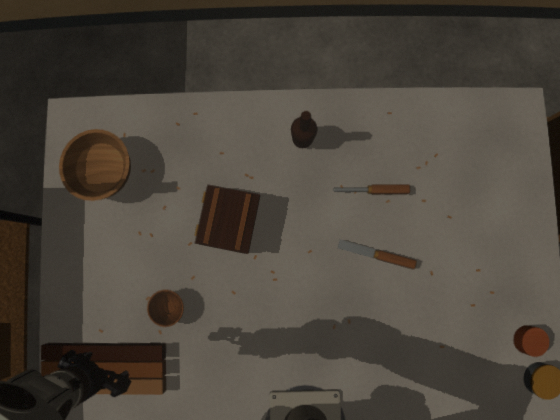

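View pics/scene1.png

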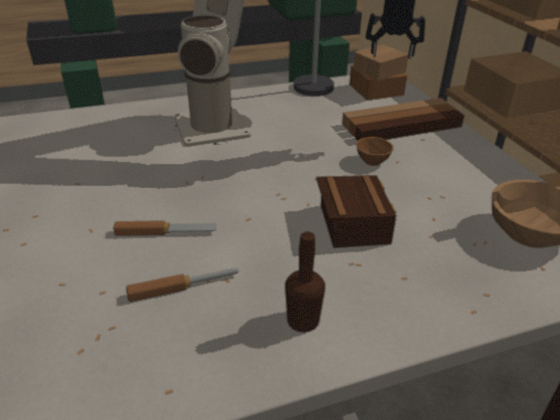

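Top view: the box is at (228,218), with the mallet at (303,130), the bowl at (165,307) and the gouge at (375,188). The scraper (wide blade) runs from (340,243) to (417,265), nearer the robot than the gouge. The scene view confirms the flat blade on the nearer tool.

```bash
python3 - <<'E'
from h import *
import pickle
c=pickle.load(open('c1.pkl','rb'))['top']; im=c['pixels']; hsv=cv2.cvtColor(im,cv2.COLOR_RGB2HSV)
def roi(m,x0,y0,x1,y1):
    k=np.zeros_like(m); k[y0:y1,x0:x1]=m[y0:y1,x0:x1]; return k
hm=roi(((hsv[:,:,1]>110)&(hsv[:,:,0]<20)).astype(np.uint8),360,235,430,280)
r=cv2.minAreaRect(cv2.findNonZero(hm)); b=cv2.boxPoints(r); print('handle px',r)
p=onz(c,b,0.02); print(p.round(3)); print('sides',np.linalg.norm(np.diff(p,axis=0),axis=1).round(3))
# whole tool = differs from local bench
g=im.astype(int); bl=cv2.medianBlur(im,51).astype(int)
dm=roi((np.abs(g-bl).sum(2)>36).astype(np.uint8),330,232,430,280)
n,l,s,ce=cv2.connectedComponentsWithStats(dm); print(s[1:],ce[1:].round(1))
k=1+np.argmax(s[1:,4]); r2=cv2.minAreaRect(cv2.findNonZero((l==k).astype(np.uint8))); print('tool',r2)
p2=onz(c,cv2.boxPoints(r2),0.014); print(p2.round(3))
# box
bm=roi(((hsv[:,:,1]>90)&(hsv[:,:,0]<25)).astype(np.uint8),185,175,270,262)
bm=cv2.morphologyEx(bm,cv2.MORPH_CLOSE,np.ones((5,5))); bm=cv2.morphologyEx(bm,cv2.MORPH_OPEN,np.ones((5,5)))
r3=cv2.minAreaRect(cv2.findNonZero(bm)); print('box',r3); 
p3=onz(c,cv2.boxPoints(r3),0.078); print(p3.round(3),np.linalg.norm(np.diff(p3,axis=0),axis=1).round(3))
v=np.vstack([cv2.resize(x,None,fx=3,fy=3,interpolation=cv2.INTER_CUBIC) for x in [im[160:285,180:440]]])
for m in(hm,dm,bm):
    for cc in cv2.findContours(m,0,2)[0]:
        cv2.polylines(v,[((cc-[180,160])*3+1).astype(np.int32)],True,(0,255,0),1)
cv2.imwrite('pics/crop1.png',v[:,:,::-1])
E
```

```text
handle px ((394.79229736328125, 258.76153564453125), (42.274192810058594, 8.945991516113281), 15.255118370056152)
[[ 0.452 -0.198  0.02 ]
 [ 0.476 -0.206  0.02 ]
 [ 0.442 -0.318  0.02 ]
 [ 0.419 -0.31   0.02 ]]
sides [0.025 0.117 0.025]
[[343 240  80  30 704]
 [339 242   1   1   1]
 [338 246   1   1   1]
 [340 248   1   1   1]
 [342 249   1   1   1]
 [356 248   1   1   1]
 [347 250   1   1   1]
 [358 250   1   1   1]
 [358 253   1   1   1]
 [360 254   1   1   1]] [[389.7 256.5]
 [339.  242. ]
 [338.  246. ]
 [340.  248. ]
 [342.  249. ]
 [356.  248. ]
 [347.  250. ]
 [358.  250. ]
 [358.  253. ]
 [360.  254. ]]
tool ((381.3315734863281, 254.6728515625), (81.73638153076172, 12.056307792663574), 15.64224624633789)
[[ 0.477 -0.109  0.014]
 [ 0.509 -0.119  0.014]
 [ 0.442 -0.336  0.014]
 [ 0.411 -0.326  0.014]]
box ((226.05770874023438, 218.21153259277344), (56.28533172607422, 60.011539459228516), 11.309932708740234)
[[0.502 0.286 0.078]
 [0.658 0.255 0.078]
 [0.625 0.108 0.078]
 [0.47  0.141 0.078]] [0.159 0.151 0.158]
```

View pics/crop1.png

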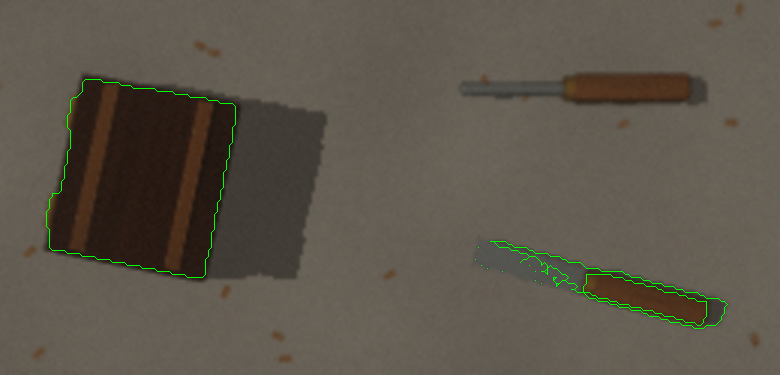

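The crop shows the masks following the lid's front edge, crop (238,103)–(206,278), and the handle. The blade's tip is at crop (475,252), and the gouge is clear above. The sizes are consistent with those given (handle 25×117 mm, lid about 159×151 mm), so I'm moving to a hover over the scraper.

Request:
jog_arm:
  motion:
    - {"x": -509, "y": -500, "z": 80, "spin": 80, "fingers": -1}
    - {"x": -509, "y": -500, "z": 80, "spin": 80, "fingers": -1}
    - {"x": -509, "y": -500, "z": 80, "spin": 80, "fingers": -1}
    - {"x": -509, "y": -500, "z": 80, "spin": 80, "fingers": -1}
    - {"x": -509, "y": -500, "z": 80, "spin": 80, "fingers": -1}
    - {"x": -509, "y": -500, "z": 80, "spin": 80, "fingers": -1}
    - {"x": -509, "y": -500, "z": 80, "spin": 80, "fingers": -1}
    - {"x": -509, "y": -500, "z": 80, "spin": 80, "fingers": -1}

```text
clock: 1.1
eef_pos: [0.3852, -0.0233, 0.1754]
tool_rot: [0.801, 0.598, 0.0, 0.0]
ft_force: [1.8, 0.7, 0.2]
grip_width: 0.0854
grasp_force: 0.0
```

Request:
jog_arm:
  motion:
    - {"x": -174, "y": 126, "z": 50}
    - {"x": -174, "y": 126, "z": 50}
    - {"x": -174, "y": 126, "z": 50}
    - {"x": -174, "y": 126, "z": 50}
    - {"x": -174, "y": 126, "z": 50}
    - {"x": -174, "y": 126, "z": 50}

```text
validation failed for argument at $.mo...
```

```bash
python3 - <<'E'
from h import *
c=snap('wrist','w1.png'); o=readout.get_obs(); M=R.from_quat(o['tool_rot']).as_matrix()
print(o['eef_pos'],M.round(3))
im=c['pixels'];hsv=cv2.cvtColor(im,cv2.COLOR_RGB2HSV)
m=((hsv[:,:,1]>110)&(hsv[:,:,0]<20)).astype(np.uint8)
n,l,s,ce=cv2.connectedComponentsWithStats(m)
for k in range(1,n):
    if s[k,4]>800:
        b=cv2.boxPoints(cv2.minAreaRect(cv2.findNonZero((l==k).astype(np.uint8))))
        print(s[k],b.round(),onz(c,b,.02).round(4).tolist())
E
```

```text
[ 0.38706433 -0.03038824  0.17473957] [[ 0.296  0.955  0.001]
 [ 0.955 -0.296 -0.006]
 [-0.005  0.003 -1.   ]]
[542 272  18  69 968] [[542. 272.]
 [559. 272.]
 [559. 340.]
 [542. 340.]] [[0.6211, -0.1834, 0.02], [0.6383, -0.1885, 0.02], [0.6341, -0.2746, 0.02], [0.6156, -0.2689, 0.02]]
```

View pics/w1.png

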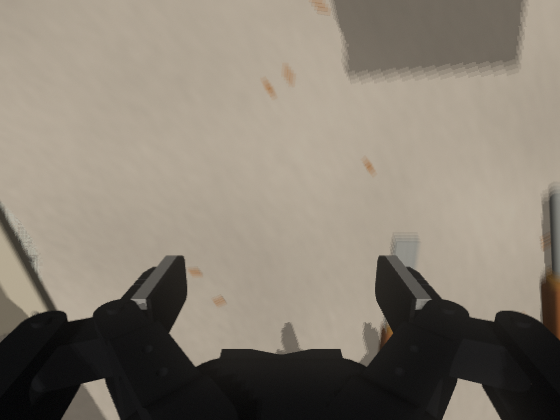

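The wrist view was taken before the move, because the row format was refused. It shows the blade end at (405,236), the gouge at the right edge (550,270) and the box's shadow at the top. I'll resend with all the fields.

Request:
jog_arm:
  motion:
    - {"x": -174, "y": 126, "z": 50, "spin": 0, "fingers": -1}
    - {"x": -174, "y": 126, "z": 50, "spin": 0, "fingers": -1}
    - {"x": -174, "y": 126, "z": 50, "spin": 0, "fingers": -1}
    - {"x": -174, "y": 126, "z": 50, "spin": 0, "fingers": -1}
    - {"x": -174, "y": 126, "z": 50, "spin": 0, "fingers": -1}
    - {"x": -174, "y": 126, "z": 50, "spin": 0, "fingers": -1}

```text
clock: 1.9
eef_pos: [0.4563, -0.2229, 0.1252]
tool_rot: [0.8, 0.6, -0.0, -0.001]
ft_force: [0.8, -0.1, -1.3]
grip_width: 0.0853
grasp_force: 0.0
```

```bash
python3 - <<'E'
from h import *
c=snap('wrist','w2.png'); o=readout.get_obs(); M=R.from_quat(o['tool_rot']).as_matrix()
print(o['eef_pos'],M.round(3))
im=c['pixels'];hsv=cv2.cvtColor(im,cv2.COLOR_RGB2HSV)
m=((hsv[:,:,1]>110)&(hsv[:,:,0]<20)).astype(np.uint8)
n,l,s,ce=cv2.connectedComponentsWithStats(m)
for k in range(1,n):
    if s[k,4]>800:
        b=cv2.boxPoints(cv2.minAreaRect(cv2.findNonZero((l==k).astype(np.uint8))))
        print(s[k],b.round(),onz(c,b,.026).round(4).tolist())
E
```

```text
[ 0.45644855 -0.22260786  0.12549467] [[ 0.28   0.96  -0.001]
 [ 0.96  -0.28   0.001]
 [ 0.    -0.001 -1.   ]]
[ 484   93   57  150 6615] [[482.  95.]
 [532.  92.]
 [541. 241.]
 [491. 244.]] [[0.6192, -0.1831, 0.026], [0.654, -0.1909, 0.026], [0.6522, -0.3097, 0.026], [0.6128, -0.3009, 0.026]]
[ 267  175   32  134 3977] [[267. 308.]
 [267. 175.]
 [298. 175.]
 [298. 308.]] [[0.4194, -0.3067, 0.026], [0.4534, -0.1954, 0.026], [0.4762, -0.202, 0.026], [0.4452, -0.3142, 0.026]]
```

View pics/w2.png

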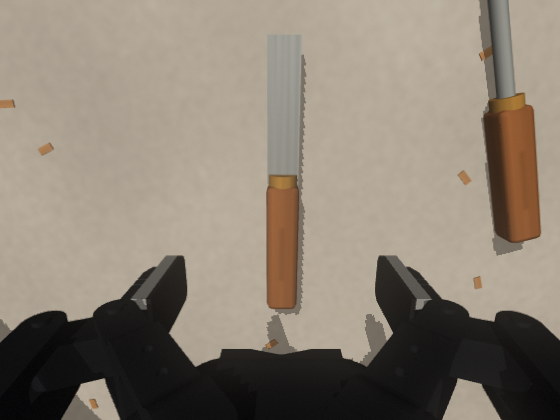

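The scraper is centred and parallel to the tool's axis (handle columns 267–298, ferrule at row 175, blade end at row 35), and the gouge is well to the right. I'm descending and closing.

Request:
jog_arm:
  motion:
    - {"x": 5, "y": 1, "z": 60, "spin": 0, "fingers": -1}
    - {"x": 5, "y": 1, "z": 105, "spin": 0, "fingers": -1}
    - {"x": 5, "y": 1, "z": 121, "spin": 0, "fingers": -1}
    - {"x": 5, "y": 1, "z": 121, "spin": 0, "fingers": -1}
    - {"x": 5, "y": 1, "z": 121, "spin": 0, "fingers": 1}
    - {"x": 5, "y": 1, "z": 121, "spin": 0, "fingers": 1}
    - {"x": 5, "y": 1, "z": 121, "spin": 0, "fingers": 1}
    - {"x": 5, "y": 1, "z": 121, "spin": 0, "fingers": 1}

```text
clock: 2.95
eef_pos: [0.4602, -0.2196, 0.0057]
tool_rot: [0.8, 0.599, 0.001, 0.001]
ft_force: [0.7, 1.0, 6.0]
grip_width: 0.0249
grasp_force: 60.3
```

Request:
jog_arm:
  motion:
    - {"x": 0, "y": 0, "z": 0, "spin": 0, "fingers": 1}
    - {"x": 0, "y": 0, "z": 0, "spin": 0, "fingers": 1}
    - {"x": 0, "y": 0, "z": 0, "spin": 0, "fingers": 1}

```text
clock: 3.32
eef_pos: [0.4602, -0.2196, 0.0057]
tool_rot: [0.8, 0.599, 0.001, 0.001]
ft_force: [0.6, 1.1, 6.2]
grip_width: 0.0249
grasp_force: 60.4
```

Request:
jog_arm:
  motion:
    - {"x": 0, "y": 0, "z": -20, "spin": 0, "fingers": 1}
    - {"x": 0, "y": 0, "z": -48, "spin": 0, "fingers": 1}
    - {"x": 60, "y": 0, "z": -48, "spin": -4.5, "fingers": 1}
    - {"x": 110, "y": 0, "z": -48, "spin": -4.5, "fingers": 1}
    - {"x": 150, "y": 0, "z": -48, "spin": -4.5, "fingers": 1}
    - {"x": 184, "y": 0, "z": -48, "spin": -4.5, "fingers": 1}
    - {"x": 184, "y": 0, "z": -48, "spin": -4.5, "fingers": 1}
    - {"x": 184, "y": 0, "z": -48, "spin": -4.5, "fingers": 1}

```text
clock: 4.32
eef_pos: [0.5106, -0.0429, 0.0523]
tool_rot: [0.776, 0.63, -0.001, -0.0]
ft_force: [0.3, -0.2, -1.1]
grip_width: 0.0249
grasp_force: 59.4
```

```bash
python3 - <<'E'
from h import *
import pickle
cs={n:snap(n,n+'3.png') for n in('wrist','scene','top')}; o=readout.get_obs()
pickle.dump(cs,open('c3.pkl','wb'))
print(o['eef_pos'],R.from_quat(o['tool_rot']).as_matrix().round(3))
s=cs['scene']['pixels'][150:270,180:420]
v=np.vstack([cv2.resize(s,(640,320),interpolation=cv2.INTER_CUBIC),cv2.resize(cs['wrist']['pixels'][:245],(640,280))])
cv2.imwrite('pics/m3.png',v[:,:,::-1])
E
```

```text
[ 0.51065296 -0.04364123  0.05245124] [[ 0.207  0.978 -0.001]
 [ 0.978 -0.207 -0.   ]
 [-0.    -0.001 -1.   ]]
```

View pics/m3.png

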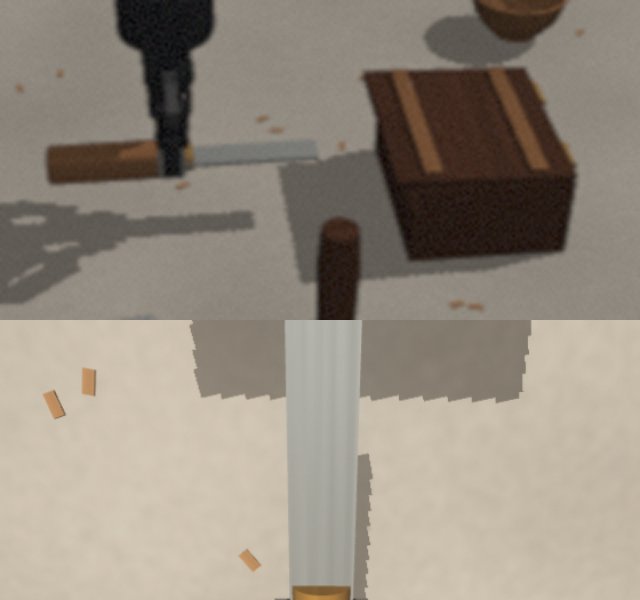

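The crop shows the scraper level in the fingers, with its blade end at crop (317,150), and the box's front edge ahead of it. I'll check the heights of both ends with rays before inserting.

```bash
python3 - <<'E'
from h import *
import pickle
cs=pickle.load(open('c3.pkl','rb')); c=cs['scene']
def plane(uv,y):
    o,d=ray(c,[uv]); return (o+d*((y-o[1])/d[:,1])[:,None]).round(4)
f=lambda x,y:(180+x*.375,150+y*.375)
print('tip',plane(f(317,150),.0845),'want x .538 z ~.059')
print('ferrule',plane(f(188,155),-.0226))
bx=np.array([.209,.978]);G=np.array([.5106,-.0436]);
e=G-bx*.0886; print('handle rear',e,plane(f(48,163),e[1]))
print('lid corners top', onz(c,[f(363,73),f(393,178)],.078).round(4))
E
```

```text
tip [[0.518  0.0845 0.0408]] want x .538 z ~.059
ferrule [[ 0.4979 -0.0226  0.046 ]]
handle rear [ 0.4920826 -0.1302508] [[ 0.4449 -0.1303  0.0255]]
lid corners top [[0.472  0.1432 0.078 ]
 [0.6192 0.1081 0.078 ]]
```

```bash
python3 - <<'E'
from h import *
import pickle
cs=pickle.load(open('c3.pkl','rb')); c=cs['scene']
pr=lambda P:cv2.projectPoints(np.array(P,float),c['rvec'],c['tvec'],c['K'],np.array(c['dist']))[0].reshape(-1,2)
G=np.array([.5106,-.0436]);bx=np.array([.209,.978])
for n,s in(('tip',.131),('ferr',.021),('rear',-.088)):
    q=(pr([[*(G+s*bx),z] for z in(.045,.055,.065)])-[180,150])/.375
    print(n,q.round(1).tolist())
E
```

```text
tip [[325.7, 159.2], [326.1, 149.5], [326.5, 139.6]]
ferr [[193.4, 167.7], [193.2, 157.9], [192.9, 148.0]]
rear [[59.0, 176.4], [58.1, 166.5], [57.1, 156.4]]
```

The blade end is at about z = 0.055 and droops slightly, so I'll raise 5 mm and slide in 90 mm. The lip position agrees between the two views (0.546, 0.125).

Request:
jog_arm:
  motion:
    - {"x": 0, "y": 0, "z": -5, "spin": 0, "fingers": 1}
    - {"x": 15, "y": 0, "z": -5, "spin": 0, "fingers": 1}
    - {"x": 30, "y": 0, "z": -5, "spin": 0, "fingers": 1}
    - {"x": 45, "y": 0, "z": -5, "spin": 0, "fingers": 1}
    - {"x": 58, "y": 0, "z": -5, "spin": 0, "fingers": 1}
    - {"x": 70, "y": 0, "z": -5, "spin": 0, "fingers": 1}
    - {"x": 70, "y": 0, "z": -5, "spin": 0, "fingers": 1}

```text
clock: 5.35
eef_pos: [0.5257, 0.0269, 0.0576]
tool_rot: [0.776, 0.631, 0.0, 0.0]
ft_force: [-0.2, 0.6, -0.9]
grip_width: 0.0252
grasp_force: 59.4
```

```bash
python3 - <<'E'
from h import *
a=snap('scene','s4.png'); w=camera('wrist')
v=np.vstack([cv2.resize(a['pixels'][150:270,180:420],(640,320),interpolation=cv2.INTER_CUBIC),cv2.resize(w['pixels'][:245],(640,280))])
cv2.imwrite('pics/m4.png',v[:,:,::-1])
E
```

```text
(no output)
```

View pics/m4.png

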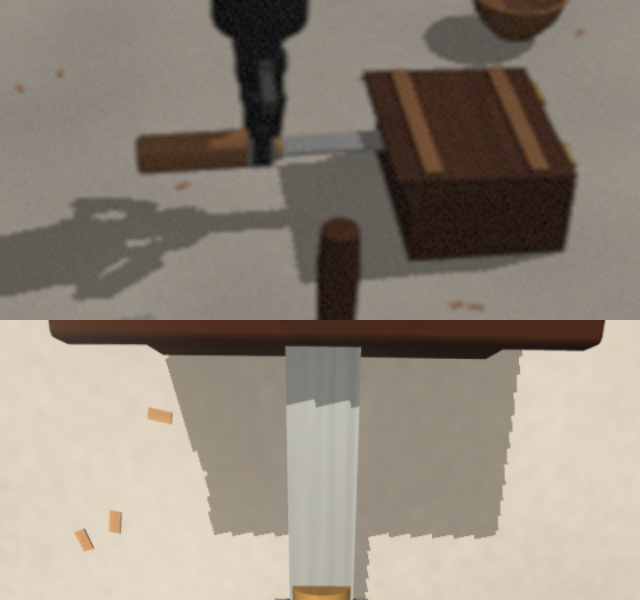

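The blade is under the lid by about 28 mm, centred, with no contact force. I'm going 20 mm deeper, then starting the lift.

Request:
jog_arm:
  motion:
    - {"x": 10, "y": 0, "z": 0, "spin": 0, "fingers": 1}
    - {"x": 20, "y": 0, "z": 0, "spin": 0, "fingers": 1}
    - {"x": 20, "y": 0, "z": -8, "spin": 0, "fingers": 1}
    - {"x": 20, "y": 0, "z": -16, "spin": 0, "fingers": 1}
    - {"x": 20, "y": 0, "z": -24, "spin": 0, "fingers": 1}
    - {"x": 20, "y": 0, "z": -32, "spin": 0, "fingers": 1}
    - {"x": 20, "y": 0, "z": -40, "spin": 0, "fingers": 1}
    - {"x": 20, "y": 0, "z": -40, "spin": 0, "fingers": 1}

```text
clock: 6.45
eef_pos: [0.5302, 0.0453, 0.0986]
tool_rot: [0.776, 0.63, 0.001, 0.001]
ft_force: [-0.3, 0.1, -1.9]
grip_width: 0.0248
grasp_force: 59.4
```

```bash
python3 - <<'E'
from h import *
a=snap('scene','s5.png')
cv2.imwrite('pics/m5.png',cv2.resize(a['pixels'][130:270,180:420],(640,373),interpolation=cv2.INTER_CUBIC)[:,:,::-1])
E
```

```text
(no output)
```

View pics/m5.png

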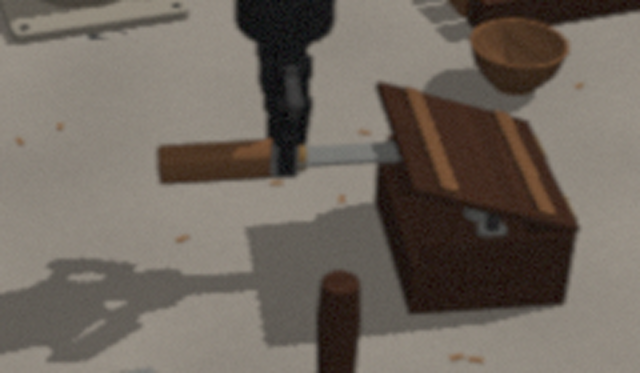

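The lid is rising (front edge at crop (378,85)–(415,195)) and the scraper is still level. I'll continue the lift.

Request:
jog_arm:
  motion:
    - {"x": 2, "y": 0, "z": -10, "spin": 0, "fingers": 1}
    - {"x": 4, "y": 0, "z": -20, "spin": 0, "fingers": 1}
    - {"x": 5, "y": 0, "z": -30, "spin": 0, "fingers": 1}
    - {"x": 6, "y": 0, "z": -40, "spin": 0, "fingers": 1}
    - {"x": 8, "y": 0, "z": -50, "spin": 0, "fingers": 1}
    - {"x": 10, "y": 0, "z": -60, "spin": 0, "fingers": 1}
    - {"x": 10, "y": 0, "z": -70, "spin": 0, "fingers": 1}
    - {"x": 10, "y": 0, "z": -80, "spin": 0, "fingers": 1}

```text
clock: 7.5
eef_pos: [0.5318, 0.0554, 0.1785]
tool_rot: [0.776, 0.63, 0.0, -0.0]
ft_force: [0.0, -0.2, -0.7]
grip_width: 0.0249
grasp_force: 59.4
```

```bash
python3 - <<'E'
from h import *
a=snap('scene','s6.png')
cv2.imwrite('pics/m6.png',cv2.resize(a['pixels'][70:270,180:420],(640,533),interpolation=cv2.INTER_CUBIC)[:,:,::-1])
print(readout.get_obs()['ft_force'])
E
```

```text
[0.10350715 0.4151964  0.1092923 ]
```

View pics/m6.png

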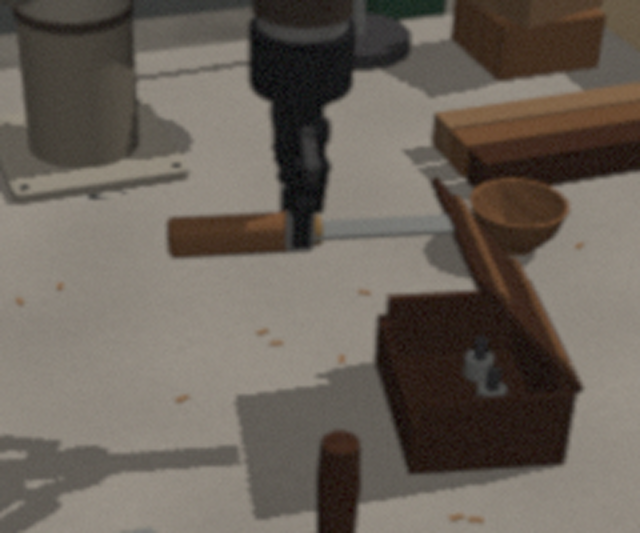

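The lid stands at about 50° (edge-on from crop (435,180) to (575,385)) and the scraper is still level. I'm backing out, moving to clear bench and lowering.

Request:
jog_arm:
  motion:
    - {"x": -20, "y": 0, "z": 0, "spin": 0, "fingers": 1}
    - {"x": -60, "y": 0, "z": 0, "spin": 0, "fingers": 1}
    - {"x": -115, "y": 0, "z": 0, "spin": 0, "fingers": 1}
    - {"x": -170, "y": 0, "z": 0, "spin": 0, "fingers": 1}
    - {"x": -230, "y": 0, "z": 50, "spin": 0, "fingers": 1}
    - {"x": -230, "y": 0, "z": 100, "spin": 0, "fingers": 1}
    - {"x": -230, "y": 0, "z": 140, "spin": 0, "fingers": 1}
    - {"x": -230, "y": 0, "z": 155, "spin": 0, "fingers": 1}

```text
clock: 8.55
eef_pos: [0.4814, -0.1701, 0.02]
tool_rot: [0.777, 0.63, -0.002, -0.002]
ft_force: [-0.2, 0.0, -0.6]
grip_width: 0.0244
grasp_force: 59.4
```

Request:
jog_arm:
  motion:
    - {"x": 0, "y": 0, "z": 6, "spin": 0, "fingers": 1}
    - {"x": 0, "y": 0, "z": 12, "spin": 0, "fingers": 1}
    - {"x": 0, "y": 0, "z": 16, "spin": 0, "fingers": 1}
    - {"x": 0, "y": 0, "z": 17, "spin": 0, "fingers": 1}
    - {"x": 0, "y": 0, "z": 17, "spin": 0, "fingers": 1}

```text
clock: 9.18
eef_pos: [0.4848, -0.1698, 0.006]
tool_rot: [0.776, 0.63, 0.0, 0.0]
ft_force: [0.3, 0.3, -1.7]
grip_width: 0.025
grasp_force: 59.4
```

Now I'll release and rise.

Request:
jog_arm:
  motion:
    - {"x": 0, "y": 0, "z": 0, "spin": 0, "fingers": -1}
    - {"x": 0, "y": 0, "z": 0, "spin": 0, "fingers": -1}
    - {"x": 0, "y": 0, "z": 0, "spin": 0, "fingers": -1}
    - {"x": 0, "y": 0, "z": 0, "spin": 0, "fingers": -1}
    - {"x": 0, "y": 0, "z": -10, "spin": 0, "fingers": -1}
    - {"x": 0, "y": 0, "z": -40, "spin": 0, "fingers": -1}
    - {"x": 0, "y": 0, "z": -90, "spin": 0, "fingers": -1}
    - {"x": 0, "y": 0, "z": -140, "spin": 0, "fingers": -1}

```text
clock: 10.18
eef_pos: [0.4842, -0.1698, 0.1475]
tool_rot: [0.776, 0.63, -0.0, -0.0]
ft_force: [1.6, 0.4, 0.1]
grip_width: 0.0854
grasp_force: 0.0
```

Request:
jog_arm:
  motion:
    - {"x": 0, "y": 0, "z": 0, "spin": 0, "fingers": -1}
    - {"x": 0, "y": 0, "z": 0, "spin": 0, "fingers": -1}
    - {"x": 0, "y": 0, "z": 0, "spin": 0, "fingers": -1}
    - {"x": 0, "y": 0, "z": 0, "spin": 0, "fingers": -1}

```text
clock: 10.68
eef_pos: [0.4835, -0.1696, 0.1443]
tool_rot: [0.776, 0.63, -0.001, -0.001]
ft_force: [-0.3, 0.9, -0.7]
grip_width: 0.0855
grasp_force: 0.0
```

```bash
python3 - <<'E'
from h import *
snap('scene','s7.png')
E
```

```text
(no output)
```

View pics/s7.png

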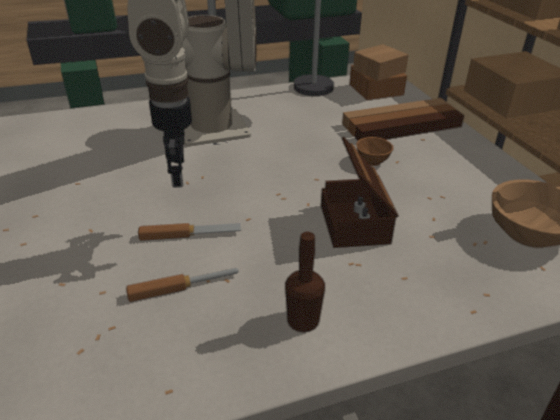

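The lid stands open at (370,175), the scraper lies flat at (140–240, 230), the bystanders are unmoved, and the gripper is clear. I'm handing the job in.

```bash
python3 -c "
from workcell import bot
print(bot.job_done())"
```

```text
the job is handed in; nothing more can be done
None
```

I levered the lid open to about 50° by eye, laid the scraper flat on the bench and let go, with the gouge, bowl and mallet where they were; the job is handed in at about 11 s, but no verdict came back.

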